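Stack insulating spacers on a busbar stud

TASK

Thread the three black spacers onto the upright stud of the mounting rail: the thickest first at the bottom, then the middle one, then the thinnest on top, each pushed fully home against the rail or the spacer below before the next goes on. The stud may sit anywhere along its slot, so feel for it and press gently, because hard pressing damages stud and spacers. Leave the wrench, the copper bar and the jar where they are.

Things in the scene. Friction and masses are not known exactly. Their poses are not given: they have to be found in the camera images.
- rail: light grey perforated steel mounting rail fixed to the bench, 270 mm long (its y axis), 52 mm wide (x), 25 mm high; origin at the centre of its underside, z up. A black busbar block stands on each end, 102 to 132 mm from the middle along y, up to 26 mm above the rail's top. All contact forces on rail, stud and tongues added up must stay under 35 N (the tongues squeezing three spacers make up about 10 N of it).
- rail_top (a point): centre of the rail's top face, middle of the slot, 25 mm above the bench; axes as the rail's: y along the slot, x across. The first spacer's underside rests at this height.
- tip_zone (a point): point fixed to the rail, 60 mm above rail_top: the height of the top of the upright round steel stud (11 mm thick, its last 5 mm tapered to 7.4 mm across). The stud is on the rail's centre line in x, but along y it is clamped tight 4 to 12 mm to one side of this point, differently each time; side and distance are not measured: see or feel for them.
- tongue_zone (a point): point fixed to the rail, 49 mm above rail_top. Above this height the stud is smooth (bore clearance 1.25 mm all round). Below it spring tongues stand out of the stud towards +y and -y (15 mm across them), are pushed in by the bore and drag on it with a few newtons, so a spacer does not fall by itself: it must be pushed down to its seat.
- thick: thickest and widest: black moulded insulating spacer ring, lying flat on the bench: outer diameter 46 mm, 22 mm thick, straight round bore of 13.5 mm right through, about 60 g (varies). Origin: centre of its underside; z is the ring's axis, up. It is round, so its yaw means nothing.
- middle: middle one: black moulded insulating spacer ring, lying flat on the bench: outer diameter 40 mm, 15 mm thick, straight round bore of 13.5 mm right through, about 32 g (varies). Origin: centre of its underside; z is the ring's axis, up. It is round, so its yaw means nothing.
- thin: thinnest and narrowest: black moulded insulating spacer ring, lying flat on the bench: outer diameter 34 mm, 9 mm thick, straight round bore of 13.5 mm right through, about 16 g (varies). Origin: centre of its underside; z is the ring's axis, up. It is round, so its yaw means nothing.
- wrench: bystander: steel open-ended wrench, 170 mm long, lying on the bench off to one side; origin under its middle
- busbar: bystander: copper bar 160 x 40 x 10 mm lying on the bench off to one side; origin at the centre of its underside
- nuts_jar: bystander: closed jar, 64 mm across and 75 mm high, standing off to one side; origin at the centre of its underside
There are look-alikes about, which are no part of the job. Leave any blue look-alike of the thin alone. Leave any turquoise look-alike of the thick alone.

How it is judged:
By the outcome, as a careful person would: the job done as asked, in the order asked, and still so for the second after the job is handed in, with the robot touching nothing.
It also fails if it takes over 72 s, if anything falls off the work surface, if the arm or the gripper's body presses on something with over 40 N, if the wrist force passes 120 N, or if a joint passes its speed limit or range.

ROBOT

A 6-joint arm with a two-finger parallel gripper is mounted at the origin on the work surface. World frame = base frame: x ahead of the robot, y to its left, z up, the work surface at z = 0. Lengths are in m, angles in rad, forces in N, time in s.
With the tool pointing down it reaches from about 0.375 to 0.75 m from the base axis. Payload 9 kg.
Tool frame: the origin (TCP) lies at the centre of the arm's flange, where the gripper is bolted on; the fingertips stand 173 mm ahead of it and the grasp point (between the pads) lies 155 mm ahead of it (env.hold_point_z is the distance from the TCP to the grasp point, in m); z points along the fingers, y is the direction in which the jaws open and shut (so a half turn about z gives the same grasp; the last joint's range is limited). The gripper opens to 85 mm and grips with 20 to 120 N. Pads are 22 mm wide; open, the fingers measure 114 mm over their backs; the gripper's body (76 mm by 85 mm) begins 54 mm behind the grasp point. The pads swing forward as they close: fully open they stand 13 mm farther back than shut.
Start: joints at [1.041, 0.104, 0.097, 1.564, 0, 1.353], TCP at [0.184, 0.571, 0.405] pointing down, gripper open.
Joint ranges: [-2.99, 2.99], [-0.84, 1.86], [-1.1, 1.16], [-1.84, 2.11], [-1.51, 1.56], [-3.14, 3.14]. Speed limits (rad/s): [2.22, 2.22, 2.57, 3.14, 3.14, 3.14].

INTERFACE

Orientations are given as [roll, pitch, yaw] about the fixed x, y, z axes, in that order (R = Rz(yaw) Ry(pitch) Rx(roll)).
In Python, from rig import env, viewer, workorder gives the robot as it stands.
- The arm moves only by the shell command python3 -m pendant 'ROWS' [FORCE]. ROWS is JSON, one flat list of numbers, 5 for each row, row after row: the finger opening in mm, from 0 to 85.4, then the shift along the tool's x, y, z in mm, then the turn about the tool's z in rad. A call has 1 to 10 rows; each row is the pose to reach, as a shift and turn from the pose commanded when the call began, along the tool's axes at that moment; what a row does not reach only later rows make up. A row lasts 1/10 s, in which the tool goes at most 50 mm and 8.59 degrees, less where a joint would pass 70% of its speed; a pose out of reach is approached as far as the arm can. A call with a gripper value outside its range is refused whole. The fingers move at their own pace and stop on an object; FORCE is the grip in N (left out, the last holds). Time passes only in rows, so rows that repeat a pose let the fingers close. It gives the time, the measured TCP pose, the force and the opening at its end, in the units of the state.
- env.observe(): the state, without advancing time (a new reading comes with each control period).
- viewer.get_image(name): name is "scene" or "top" or "wrist"; returns a dict with "img" (480x640x3 uint8, red, green, blue), "fx", "fy", "cx", "cy" (pixels), "R" (3x3) and "t" (3): a world point X has camera coordinates R X + t. Camera axes: x right, y down, z forward; pixel columns grow to the right and rows downward; lengths in m; the calibration is good to about 2 mm. A picture is of the moment at which its call begins. There is no depth.
- workorder.hand_in(): hands the job in, once; it reports no verdict.
The state is a dict: "clock": time; "joint_positions": joint angles; "qd": joint speeds; "joint_torque": joint torques, N m; "tool_pos": TCP position; "tool_rot": TCP orientation; "contact_force": force on the tool from outside, world axes, zero at the start; "ft_torque": the same for the moment, N m; "width": opening from 0.0 (shut) to 1.0 (fully open).
Only numpy, scipy, OpenCV 4.12 (cv2) and the standard library are available. Lean on these libraries where they do the work, as an engineer would, in place of code of your own. Each camera call takes 0.05 s, during which the arm holds its last target. There are 200 camera calls.

## Working session

There is one attempt and no reset: what is moved stays moved. The work goes in short steps, Python scripts to look and compute and a shell command to move; the robot and the scene stay as the last step left them, time stands still between calls to the robot, and variables do not carry over. Pictures are saved under pics/ and viewed, about 8 in all and at most 12, crops included, and the job is handed in when it is done.

```bash
ls; mkdir -p pics; python3 - <<'E'
from rig import env,viewer,workorder
import cv2
print(env.observe(), env.hold_point_z)
for n in("scene","top"):
    d=viewer.get_image(n); cv2.imwrite(f"pics/{n}0.png",d["img"][:,:,::-1]); print(n,d["fx"],d["fy"],d["cx"],d["cy"],d["R"],d["t"])
E
```

```text
pics
{'clock': 0.0, 'joint_positions': array([ 1.04130935e+00,  1.04721203e-01,  9.64621707e-02,  1.56394694e+00,
       -2.82341596e-05,  1.35308476e+00]), 'qd': array([ 4.15041590e-05, -4.82269202e-04,  5.39464042e-04,  3.35163010e-03,
        1.16898142e-03,  1.20667468e-03]), 'joint_torque': array([ 6.17474016e-04, -5.56930876e+01,  5.03649330e+01,  1.69618166e-02,
       -3.32959917e-04,  5.55484107e-06]), 'tool_pos': array([0.18398879, 0.57096854, 0.40390545]), 'tool_rot': array([-3.14021019e+00, -2.76909737e-04,  2.82981708e+00]), 'contact_force': array([-0.74290547,  0.04230449, -0.71237112]), 'ft_torque': array([ 0.06657103, -0.01494808, -0.00309215]), 'width': 0.9973055083024945} 0.1547
scene 518.1516784056057 518.1516784056057 316.8713564875971 235.07711938335888 [[-0.56317661  0.8263194   0.00532396]
 [ 0.61532499  0.42365669 -0.6647482 ]
 [-0.55154987 -0.37109467 -0.74704852]] [ 0.31854425 -0.26613481  1.35055562]
top 453.8535846381293 453.8535846381293 325.624092062358 239.66925793408922 [[ 0.08492736 -0.99638658 -0.00106022]
 [-0.96737912 -0.08219992 -0.2396264 ]
 [ 0.23867338  0.02137647 -0.9708646 ]] [-0.04632786  0.56909473  0.90053165]
```

View pics/scene0.png

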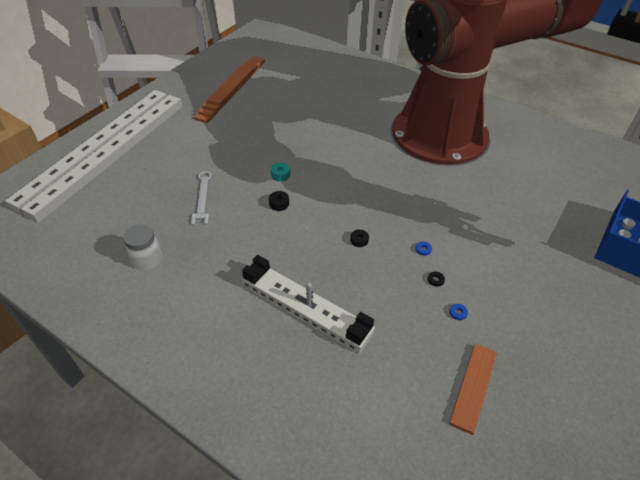

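View pics/top0.png

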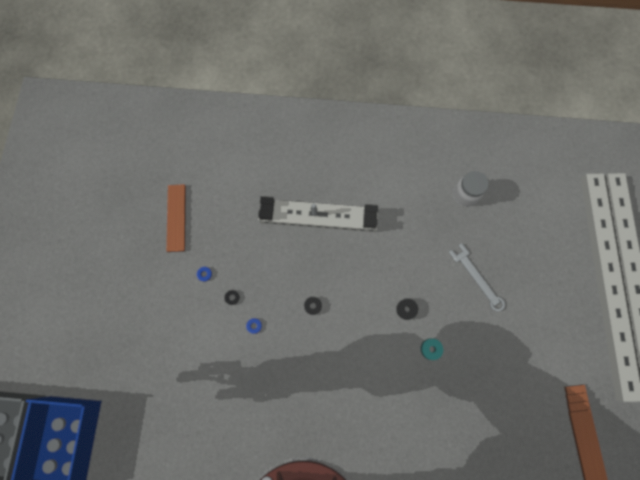

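The scene view shows thick at (279,200), middle (359,238), thin (436,279) and the stud near (309,290). In the top view they are at (407,309), (313,305), (232,297) and the stud near (315,210).

```bash
cat > h.py <<'E'
from rig import env,viewer,workorder
import cv2, numpy as np
from scipy.optimize import least_squares
def proj(d,X):
    c=np.atleast_2d(X)@np.array(d["R"]).T+d["t"]; return np.c_[d["fx"]*c[:,0]/c[:,2]+d["cx"],d["fy"]*c[:,1]/c[:,2]+d["cy"]]
def ray(d,uv,z):
    R=np.array(d["R"]);c=-R.T@d["t"];v=R.T@[(uv[0]-d["cx"])/d["fx"],(uv[1]-d["cy"])/d["fy"],1];return c+v*(z-c[2])/v[2]
a=np.linspace(0,2*np.pi,90)
def ring(x,y,r,h): return np.vstack([np.c_[x+r*np.cos(a),y+r*np.sin(a),0*a+z] for z in(0,h)])
def blob(img,uv,thr=50,w=30):
    m=(img.max(2)<thr).astype(np.uint8); n,l,s,c=cv2.connectedComponentsWithStats(m)
    k=[i for i in range(1,n) if s[i,4]>30]; i=min(k,key=lambda i:np.hypot(*(c[i]-uv)))
    return s[i],c[i]
def hullc(p):
    m=cv2.moments(cv2.convexHull((p*64).astype(np.float32)));return np.array([m["m10"],m["m01"]])/m["m00"]/64, m["m00"]/4096
E
python3 - <<'E'
from h import *
S=viewer.get_image("scene");T=viewer.get_image("top")
for n,r,h,us,ut in(("thick",.023,.022,(279,200),(407,309)),("middle",.02,.015,(359,238),(313,305)),("thin",.017,.009,(436,279),(232,297))):
    for nm,d,u in(("scene",S,us),("top",T,ut)):
        s,_=blob(d["img"],u)
        f=lambda p:proj(d,ring(*p,r,h))
        b=lambda p:[f(p)[:,0].min()-s[0]+.5,f(p)[:,0].max()-s[0]-s[2]+.5,f(p)[:,1].min()-s[1]+.5,f(p)[:,1].max()-s[1]-s[3]+.5]
        q=least_squares(b,ray(d,u,h/2)[:2]); print(n,nm,s,q.x.round(4),np.round(q.fun,1))
A=cv2.resize(S["img"][245:360,235:385],None,fx=4,fy=4,interpolation=2)
B=cv2.resize(T["img"][180:245,245:395],None,fx=4,fy=4,interpolation=2)
im=np.vstack([A[:330*2][:,:],B])[:,:,::-1]
im=cv2.resize(im,None,fx=.83,fy=.83);print(im.shape);cv2.imwrite("pics/rail.png",im)
E
```

```text
thick scene [269 191  20  20 325] [ 0.4457 -0.186 ] [-0.5  0.5 -0.7  0.7]
thick top [399 301  17  17 114] [ 0.4447 -0.1868] [-2.9  2.9 -2.6  2.5]
middle scene [350 230  19  17 255] [0.4367 0.0198] [-0.2  0.2 -1.   0.9]
middle top [226 292  13  12  59] [0.4376 0.198 ] [-3.2  3.3 -3.5  3.4]
thin scene [428 272  16  14 172] [0.4399 0.1997] [-1.   1.  -1.3  1.2]
thin top [226 292  13  12  59] [0.4379 0.1988] [-1.6  1.6 -1.9  1.9]
(598, 498, 3)
```

View pics/rail.png

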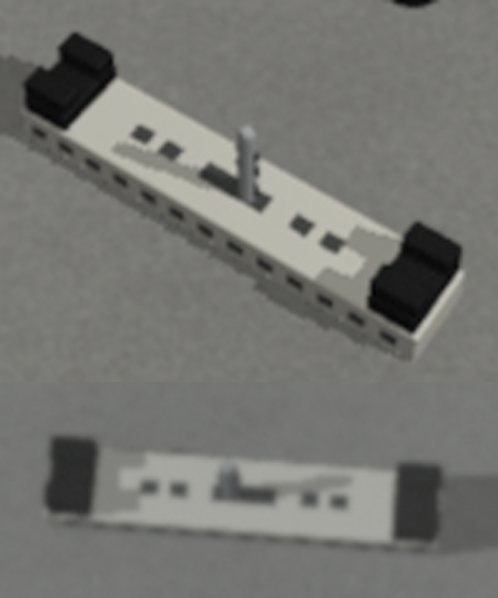

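The crop shows the stud off-centre in the slot, with the tip at crop pixel (248,130) in the scene part and (231,465) in the top part. The four hole pairs are symmetric about the slot's middle.

```bash
python3 - <<'E'
from h import *
for n,o,hs,tip in(("scene",(235,245),[(143,133),(171,151),(302,224),(332,242)],(248,130)),("top",(245,180-382/3.32),[(150,487),(179,489),(309,499),(340,501)],(231,466))):
    d=viewer.get_image(n); f=lambda p,z:ray(d,np.array(p)/3.32+o,z)
    H=np.array([f(p,.025) for p in hs]); c=H.mean(0); v=H[3]+H[2]-H[1]-H[0]; u=v/np.linalg.norm(v)
    t=f(tip,.085); print(n,H.round(4)[:,:2].tolist(),"c",c.round(4),"yawY",np.degrees(np.arctan2(u[1],u[0])),"tip",t.round(4),"along",(t-c)@u,"across",(t-c)[:2]@[-u[1],u[0]])
    corner=[(13,112),(413,352),(462,280)] if n=="scene" else []
    for p in corner: print(f(p,.025).round(4))
print(env.observe()["clock"])
E
```

```text
scene [[0.6415, -0.0384], [0.6426, -0.0175], [0.6412, 0.0716], [0.6416, 0.0916]] c [0.6417 0.0268 0.025 ] yawY 90.3111523912467 tip [0.6414 0.0357 0.085 ] along 0.008855575940331473 across 0.000286748524451395
[ 0.6723 -0.1098  0.025 ]
[0.6742 0.1632 0.025 ]
[0.6221 0.1625 0.025 ]
top [[0.6404, 0.0889], [0.6406, 0.069], [0.6411, -0.0202], [0.6414, -0.0414]] c [0.6409 0.0241 0.025 ] yawY -89.62570434193239 tip [0.6406 0.0317 0.085 ] along -0.007691946598434528 across -0.00024238072699058098
0.3
```

```bash
python3 -m pendant '[70,-60,-37,4,-0.1, 70,-120,-74,8,-0.2, 70,-180,-111,12,-0.312, 70,-225,-138,16,-0.312, 70,-270,-166,20,-0.312, 70,-315,-194,24,-0.312, 70,-360,-222,28,-0.312, 70,-400,-247,32,-0.312, 70,-440,-272,36,-0.312, 70,-480,-297,40,-0.312]' 40
python3 -c "
from h import *
print(env.observe())"
```

```text
clock: 1.3
tool_pos: [0.5084, 0.1895, 0.3701]
tool_rot: [3.141, 0.001, -3.142]
contact_force: [1.1, 0.5, -0.7]
width: 0.821
{'clock': 1.3, 'joint_positions': array([ 1.15476148e-01, -7.61251876e-02, -1.47141638e-01,  1.49917821e+00,
        1.42077948e-04,  1.15447454e-01]), 'qd': array([-8.16788337e-01,  4.59123813e-01,  3.56101038e-01, -1.04864358e-01,
        6.11174869e-04, -8.11029920e-01]), 'joint_torque': array([  5.13813213, -51.20158195,  47.50973225,   0.80564881,
        -0.16909371,   1.27662923]), 'tool_pos': array([0.50841491, 0.18945965, 0.37014763]), 'tool_rot': array([ 3.14138221e+00,  5.81299822e-04, -3.14156398e+00]), 'contact_force': array([ 1.07607046,  0.46472384, -0.71508023]), 'ft_torque': array([ 0.04599718, -0.03547389,  0.05205333]), 'width': 0.8211919127766748}
```

```bash
python3 -m pendant '[70,-30,-38,5,0, 70,-60,-76,10,0, 70,-91,-107,14,0, 70,-91,-107,14,0, 70,-91,-107,14,0]'
python3 - <<'E'
from h import *
d=viewer.get_image("wrist");cv2.imwrite("pics/w1.png",d["img"][:,:,::-1]);np.savez("w1.npz",**d)
R=np.array(d["R"]);print(env.observe()["tool_pos"],R.round(3),-R.T@d["t"],d["fx"])
print(proj(d,[[.641,.034,.085],[.641,.034,.025],[.641,.0255,.025]]))
E
```

```text
clock: 1.8
tool_pos: [0.5987, 0.0836, 0.3555]
tool_rot: [3.141, -0.001, 3.14]
contact_force: [0.1, 0.7, 0.1]
width: 0.821
[0.59821741 0.08451578 0.35598655] [[ 0.002  1.     0.   ]
 [ 0.962 -0.002  0.272]
 [ 0.272 -0.    -0.962]] [0.5287644  0.08400425 0.32426693] 368.6263446161138
[[245.31443362 304.3986138 ]
 [258.08211784 274.49342142]
 [248.24565937 274.50809542]]
```

View pics/w1.png

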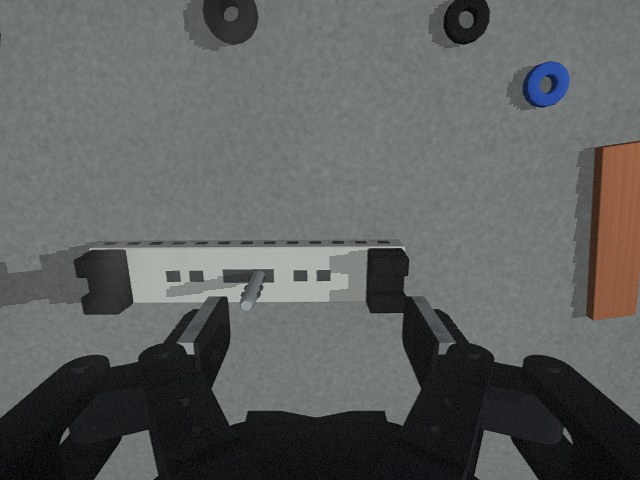

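The wrist view shows the stud tip at (247,305), the slot from 222 to 274 on row 274 and its middle at column 248. This agrees with the stud at about y=0.035.

```bash
python3 -m pendant '[70,22,-40,10,0, 70,44,-80,25,0, 70,66,-120,40,0, 70,88,-160,55,0, 70,110,-200,70,0, 70,132,-240,80,0, 70,153,-271,85,0, 70,153,-271,85,0, 70,153,-271,85,0]'
python3 - <<'E'
from h import *
d=viewer.get_image("wrist");cv2.imwrite("pics/w2.png",d["img"][:,:,::-1]);np.savez("w2.npz",**d)
g=d["img"]; P=proj(d,[[.4452,-.1864,.022]])[0];print(env.observe()["tool_pos"],P)
s,c=blob(g,P,70);print(s,c)
E
```

```text
clock: 2.75
tool_pos: [0.4453, -0.1861, 0.2716]
tool_rot: [-3.141, 0.001, 3.141]
contact_force: [-0.8, 0.7, -0.6]
width: 0.818
[ 0.44575763 -0.18561813  0.27168043] [314.9440405  255.21365244]
[ 278  215   73   75 4127] [314.40804458 251.84031984]
```

View pics/w2.png

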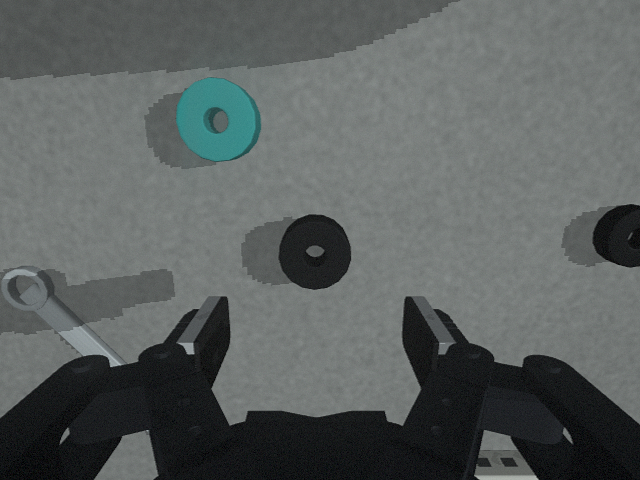

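The ring's bore is at (316,252), centred between the jaws as expected, and nothing is in the way.

```bash
python3 -m pendant '[62,0,0,40,0, 62,0,0,80,0, 62,0,0,98,0, 62,0,0,98,0, 40,0,0,98,0, 40,0,0,98,0, 40,0,0,98,0, 40,0,0,98,0]' 20
python3 -m pendant '[62,0,0,0,0, 62,0,0,0,0, 62,0,0,0,0.14, 62,0,0,0,0.29, 62,0,0,0,0.43, 62,0,0,0,0.58, 62,0,0,0,0.72, 62,0,0,0,0.87, 62,0,0,0,1.01, 62,0,0,0,1.16]' 20
python3 -m pendant '[62,0,0,0,0.14, 62,0,0,0,0.28, 62,0,0,0,0.41, 62,0,0,0,0.41,62,0,0,0,0.41, 40,0,0,0,0.41, 40,0,0,0,0.41, 40,0,0,0,0.41, 40,0,0,0,0.41]' 40
```

```text
clock: 3.6
tool_pos: [0.4462, -0.1869, 0.1745]
tool_rot: [-3.141, 0.002, -3.141]
contact_force: [-0.1, 1.8, 6.2]
width: 0.533
clock: 4.6
tool_pos: [0.4454, -0.1867, 0.173]
tool_rot: [-3.141, -0.0, 1.976]
contact_force: [-0.4, 0.0, -0.5]
width: 0.725
clock: 5.5
tool_pos: [0.4456, -0.1867, 0.1734]
tool_rot: [3.141, 0.0, 1.573]
contact_force: [-1.4, 1.1, 6.2]
width: 0.523
```

```bash
python3 -m pendant '[40,0,0,-48,0, 40,0,0,-95,0, 40,20,18,-135,0, 40,52,46,-160,0, 40,86,76,-180,0, 40,120,106,-187,0, 40,154,136,-187,0, 40,188,166,-187,0, 40,221,196,-187,0, 40,221,196,-187,0]'
python3 - <<'E'
from h import *
env.observe()
d=viewer.get_image("wrist");cv2.imwrite("pics/w3.png",d["img"][:,:,::-1]);np.savez("w3.npz",**d)
p=env.observe()["tool_pos"];print(p,env.observe()["clock"],env.observe()["contact_force"],env.observe()["width"])
print(proj(d,[[p[0],p[1],p[2]-.1515],[.641,.035,.085],[.641,.0255,.025],[.641,.035,.025]]))
E
```

```text
clock: 6.5
tool_pos: [0.6432, 0.0382, 0.3574]
tool_rot: [-3.139, -0.002, 1.576]
contact_force: [0.3, 0.2, -0.1]
width: 0.523
[0.6421193  0.03650052 0.35806013] 6.55 [-0.38479751 -1.21246728  0.31147675] 0.5181251939987097
[[315.68815168 342.24484521]
 [314.37553353 250.10525517]
 [314.70248566 240.42360723]
 [314.75576131 229.51223197]]
```

View pics/w3.png

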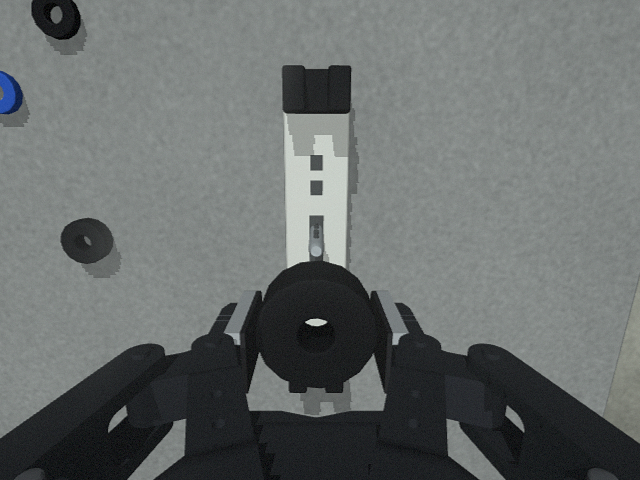

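The held ring's bore is at about (316,335) and the stud tip at about (316,252). I'll let the arm settle and measure again at higher zoom.

```bash
python3 -m pendant '[40,0,0,0,0, 40,0,0,0,0, 40,0,0,0,0]'
python3 - <<'E'
from h import *
d=viewer.get_image("wrist");np.savez("w4.npz",**d);g=d["img"]
ps=[]
for i in range(5):
    viewer.get_image("wrist"); ps.append(env.observe()["tool_pos"])
p=np.mean(ps,0);print(np.std(ps,0),p,env.observe()["clock"])
print(proj(d,[[p[0],p[1],p[2]-.1515],[.641,.035,.085],[.641,.034,.085],[.642,.035,.085]]))
A=cv2.resize(g[225:270,285:345],None,fx=8,fy=8,interpolation=2)
B=cv2.resize(cv2.convertScaleAbs(g[255:400,245:395],alpha=4),None,fx=3.2,fy=3.2,interpolation=2)
A=cv2.copyMakeBorder(A,0,B.shape[0]-A.shape[0],0,0,0) if B.shape[0]>A.shape[0] else A
print(A.shape,B.shape);im=cv2.resize(np.hstack([A,B[:A.shape[0]]]),None,fx=.8,fy=.8);cv2.imwrite("pics/w4.png",im[:,:,::-1])
E
```

```text
clock: 6.85
tool_pos: [0.6409, 0.0335, 0.3607]
tool_rot: [3.141, 0.0, 1.57]
contact_force: [-0.8, 0.6, 0.3]
width: 0.526
[8.33475818e-05 1.82809421e-04 1.06376321e-04] [0.64107657 0.03399878 0.36050907] 7.15
[[318.08672534 335.12230807]
 [316.63836304 241.57339997]
 [316.6379784  242.9722751 ]
 [318.09174371 241.57233321]]
(464, 480, 3) (464, 480, 3)
```

View pics/w4.png

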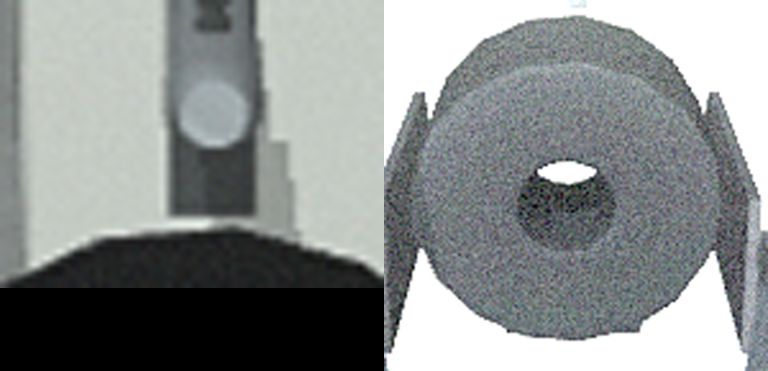

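The settled zoom puts the tip at about (318.4,242.5) and the bore at about (315.7,335.7). The ring therefore needs to move about +2 mm in X and +0.6 mm in Y to line up.

```bash
python3 -m pendant '[40,0.6,2.1,40,0, 40,0.6,2.1,80,0, 40,0.6,2.1,97,0, 40,0.6,2.1,97,0, 40,0.6,2.1,100,0, 40,0.6,2.1,102,0, 40,0.6,2.1,103,0, 40,0.6,2.1,104,0, 40,0.6,2.1,104,0]' 60
python3 -c "
from h import *
print(env.observe())"
```

```text
clock: 8.05
tool_pos: [0.6436, 0.0351, 0.2566]
tool_rot: [3.141, 0.0, 1.572]
contact_force: [0.2, 1.3, -1.3]
width: 0.512
{'clock': 8.05, 'joint_positions': array([-1.47967554e-01,  2.62052514e-01,  3.64060106e-03,  1.31164423e+00,
        6.96191126e-05,  1.42181536e+00]), 'qd': array([-0.00087302,  0.0027009 , -0.0043491 ,  0.00081244,  0.00039425,
       -0.00038159]), 'joint_torque': array([-8.68213858e-03, -6.35192370e+01,  5.02758336e+01, -6.07878319e-02,
       -1.10678714e-04, -1.82000258e-05]), 'tool_pos': array([0.64356167, 0.0351136 , 0.25660635]), 'tool_rot': array([3.14085033e+00, 4.10181979e-05, 1.57180975e+00]), 'contact_force': array([ 0.20528487,  1.2904932 , -1.32137088]), 'ft_torque': array([ 0.00727026, -0.05485247,  0.01061744]), 'width': 0.5123637606131685}
```

```bash
python3 -m pendant '[40,0,0,1,0, 40,0,0,2,0, 40,0,0,3,0, 40,0,0,4,0, 40,0,0,4,0]'; python3 -m pendant '[40,0,0,1,0, 40,0,0,2,0,40,0,0,3,0, 40,0,0,3,0]'
```

```text
clock: 8.55
tool_pos: [0.6433, 0.0351, 0.2519]
tool_rot: [-3.141, -0.0, 1.572]
contact_force: [-0.6, 0.3, 0.5]
width: 0.518
clock: 8.95
tool_pos: [0.6433, 0.0351, 0.2489]
tool_rot: [-3.141, -0.0, 1.572]
contact_force: [-0.2, 0.3, -0.7]
width: 0.517
```

```bash
python3 -m pendant '[40,0,0,1,0, 40,0,0,2,0, 40,0,0,4,0, 40,0,0,6,0, 40,0,0,8,0, 40,0,0,8,0]'; python3 -m pendant '[40,0,0,3,0, 40,0,0,6,0,40,0,0,9,0, 40,0,0,12,0,40,0,0,12,0]'
```

```text
clock: 9.55
tool_pos: [0.6433, 0.035, 0.2407]
tool_rot: [-3.141, 0.0, 1.572]
contact_force: [0.2, -1.1, -1.6]
width: 0.517
clock: 10.05
tool_pos: [0.6433, 0.0351, 0.2284]
tool_rot: [-3.141, 0.0, 1.572]
contact_force: [1.3, -1.4, -1.6]
width: 0.516
```

```bash
python3 - <<'E'
from h import *
w=viewer.get_image("wrist")["img"][200:440,200:440];s=viewer.get_image("scene")["img"][240:360,240:380]
w=cv2.resize(cv2.convertScaleAbs(w,alpha=2),(400,400));s=cv2.resize(s,(400,343),interpolation=2)
s=cv2.copyMakeBorder(s,0,57,0,0,0);cv2.imwrite("pics/c5.png",np.hstack([w,s])[:,:,::-1]);print(env.observe()["contact_force"])
E
```

```text
[-0.1936945  -2.47513231 -1.68274287]
```

View pics/c5.png

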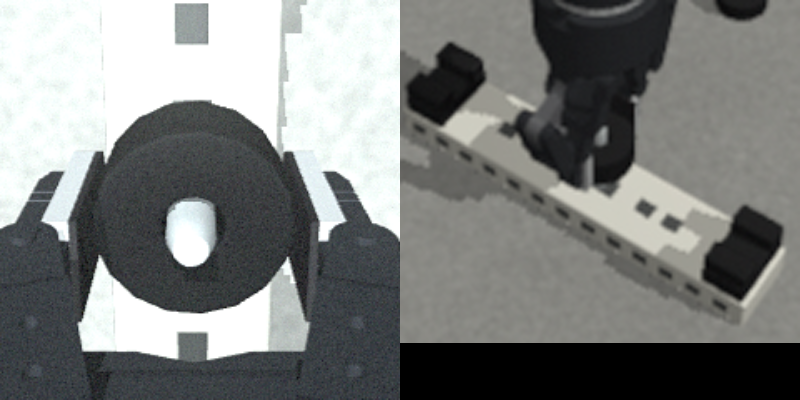

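The stud shows through the bore in the wrist view at crop (191,230), so it is threaded. I'll push on towards the seat.

```bash
python3 -m pendant '[40,-0.3,0,4,0, 40,-0.3,0,8,0, 40,-0.3,0,12,0, 40,-0.3,0,16,0, 40,-0.3,0,20,0, 40,-0.3,0,24,0,40,-0.3,0,26,0, 40,-0.3,0,26,0]'; python3 -m pendant '[40,0,0,1,0, 40,0,0,2,0,40,0,0,3,0,40,0,0,3,0]'
```

```text
clock: 10.95
tool_pos: [0.6433, 0.0348, 0.2025]
tool_rot: [-3.141, -0.0, 1.572]
contact_force: [0.5, -0.4, -2.8]
width: 0.517
clock: 11.35
tool_pos: [0.6434, 0.0349, 0.2]
tool_rot: [3.141, -0.0, 1.572]
contact_force: [-0.4, -0.2, -0.9]
width: 0.518
```

```bash
python3 -m pendant '[40,0,0,0.5,0, 40,0,0,1,0,40,0,0,1,0]'; python3 -m pendant '[40,0,0,0.5,0, 40,0,0,0.5,0]';python3 -m pendant '[40,0,0,0.4,0, 40,0,0,0.4,0]'
```

```text
clock: 11.65
tool_pos: [0.6434, 0.0348, 0.1991]
tool_rot: [3.142, -0.0, 1.572]
contact_force: [0.2, -1.2, 0.7]
width: 0.515
clock: 11.85
tool_pos: [0.6434, 0.0348, 0.1987]
tool_rot: [3.141, -0.0, 1.572]
contact_force: [-0.5, -1.4, 1.2]
width: 0.515
clock: 12.05
tool_pos: [0.6434, 0.0349, 0.1987]
tool_rot: [3.141, -0.0, 1.572]
contact_force: [-2.0, -0.9, 4.5]
width: 0.515
```

```bash
python3 -m pendant '[40,0,0,0.4,0, 40,0,0,0.4,0]';python3 -m pendant '[40,0,0,0.3,0, 40,0,0,0.3,0]'
```

```text
clock: 12.25
tool_pos: [0.6434, 0.0349, 0.1986]
tool_rot: [3.141, 0.0, 1.572]
contact_force: [-3.0, -0.7, 6.9]
width: 0.514
clock: 12.45
tool_pos: [0.6434, 0.0349, 0.1986]
tool_rot: [3.141, 0.0, 1.572]
contact_force: [-5.5, -0.6, 10.2]
width: 0.515
```

```bash
python3 -m pendant '[62,0,0,-0.7,0, 62,0,0,-0.7,0, 62,0,0,-1,0, 62,0,0,-45,0, 62,0,0,-90,0, 62,-3,-40,-95,0, 62,-6,-85,-95,0, 62,-10,-130,-95,0, 62,-13,-175,-95,0, 62,-15,-207,-80,0]'
python3 - <<'E'
from h import *
viewer.get_image("top");d=viewer.get_image("scene")
print(env.observe()["tool_pos"])
s=d["img"][240:360,240:380];cv2.imwrite("pics/c6.png",cv2.resize(s,(560,480),interpolation=2)[:,:,::-1])
w=viewer.get_image("wrist");P=proj(w,[[.4367,.0198,.015]])[0];print(P,blob(w["img"],P,70))
E
```

```text
clock: 13.45
tool_pos: [0.4349, 0.0196, 0.2784]
tool_rot: [3.139, 0.001, 1.572]
contact_force: [-0.1, 0.3, -0.1]
width: 0.727
[0.43242666 0.02024803 0.27436701]
[325.46141978 251.7636721 ] (array([ 295,  218,   61,   62, 2716], dtype=int32), array([324.88217968, 249.13033873]))
```

View pics/c6.png

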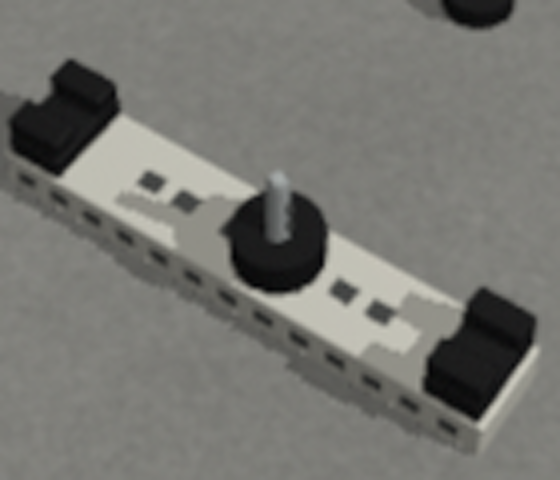

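Thick sits flat on the rail with the stud rising through it at crop (278,205). Next is the middle ring: pinch it, rotate and pinch again.

```bash
python3 -m pendant '[60,0,0,40,0, 60,0,0,80,0, 60,0,0,100,0, 60,0,0,100,0,60,0,0,100,0]' 20
```

```text
clock: 14.1
tool_pos: [0.4372, 0.0195, 0.1785]
tool_rot: [3.141, 0.0, 1.572]
contact_force: [0.1, -0.7, 0.5]
width: 0.704
```

```bash
python3 -m pendant '[58,0,0,5,0, 34,0,0,5,0, 34,0,0,5,0, 34,0,0,5,0, 34,0,0,5,0, 58,0,0,5,0, 58,0,0,5,0, 58,0,0,5,-0.14, 58,0,0,5,-0.28, 58,0,0,5,-0.42]' 20
python3 -m pendant '[58,0,0,0,-0.14, 58,0,0,0,-0.28, 58,0,0,0,-0.42, 58,0,0,0,-0.56, 58,0,0,0,-0.70, 58,0,0,0,-0.84, 58,0,0,0,-0.98, 58,0,0,0,-1.12, 58,0,0,0,-1.151, 58,0,0,0,-1.151]' 20
python3 -m pendant '[34,0,0,0,0, 34,0,0,0,0, 34,0,0,0,0, 34,0,0,0,0]' 60
```

```text
clock: 15.1
tool_pos: [0.4363, 0.0197, 0.1723]
tool_rot: [-3.141, -0.0, 1.998]
contact_force: [0.4, 0.3, -0.0]
width: 0.681
clock: 16.1
tool_pos: [0.4363, 0.0197, 0.1724]
tool_rot: [3.141, -0.0, -3.14]
contact_force: [-0.5, -0.5, 0.1]
width: 0.681
clock: 16.5
tool_pos: [0.4366, 0.0196, 0.1728]
tool_rot: [-3.142, 0.001, -3.141]
contact_force: [-2.0, 0.5, 5.9]
width: 0.441
```

```bash
python3 -m pendant '[34,0,0,-45,0, 34,0,0,-90,0, 34,-20,2,-120,0, 34,-60,4,-130,0, 34,-105,8,-130,0, 34,-150,12,-130,0, 34,-190,15,-130,0, 34,-206.8,15.3,-120,0, 34,-206.8,15.3,-100,0, 34,-206.8,15.3,-94,0]'
python3 -m pendant '[34,0,0,0,0, 34,0,0,0,0, 34,0,0,0,0]'
```

```text
clock: 17.5
tool_pos: [0.6427, 0.0353, 0.2634]
tool_rot: [3.141, -0.004, -3.141]
contact_force: [0.1, 0.0, -0.9]
width: 0.435
clock: 17.8
tool_pos: [0.6433, 0.0351, 0.2678]
tool_rot: [-3.141, 0.002, -3.141]
contact_force: [-0.0, -0.3, -0.4]
width: 0.436
```

```bash
python3 -m pendant '[34,0,0,4,0, 34,0,0,8,0, 34,0,0,10,0, 34,0,0,11,0, 34,0,0,12,0, 34,0,0,12,0]'
python3 -m pendant '[34,0,0,1,0, 34,0,0,2,0, 34,0,0,3,0, 34,0,0,4,0]'
```

```text
clock: 18.4
tool_pos: [0.6432, 0.0352, 0.2544]
tool_rot: [3.141, -0.0, -3.14]
contact_force: [-0.1, 0.2, -0.0]
width: 0.437
clock: 18.8
tool_pos: [0.643, 0.035, 0.2504]
tool_rot: [-3.141, -0.0, -3.141]
contact_force: [-1.9, -2.4, 0.1]
width: 0.436
```

```bash
python3 -m pendant '[34,0,0,1,0, 34,0,0,2,0, 34,0,0,4,0, 34,0,0,6,0, 34,0,0,8,0]'
python3 -m pendant '[34,0,0,3,0, 34,0,0,6,0, 34,0,0,9,0, 34,0,0,12,0, 34,0,0,15,0, 34,0,0,18,0, 34,0,0,18,0]'
```

```text
clock: 19.3
tool_pos: [0.643, 0.035, 0.2424]
tool_rot: [-3.141, -0.001, -3.141]
contact_force: [-3.8, -2.2, 2.1]
width: 0.437
clock: 20.0
tool_pos: [0.643, 0.0348, 0.224]
tool_rot: [-3.141, -0.001, -3.141]
contact_force: [-2.4, -6.0, 0.0]
width: 0.438
```

```bash
python3 -m pendant '[34,0.3,-0.5,0.5,0, 34,0.3,-0.5,1.5,0, 34,0.3,-0.5,2.5,0, 34,0.3,-0.5,3.5,0,34,0.3,-0.5,3.5,0]'
python3 -m pendant '[34,0,0,0.5,0, 34,0,0,0.5,0]';python3 -m pendant '[34,0,0,0.5,0, 34,0,0,0.5,0]'
```

```text
clock: 20.5
tool_pos: [0.6429, 0.0346, 0.221]
tool_rot: [-3.142, 0.0, -3.14]
contact_force: [-1.6, -3.7, 2.4]
width: 0.437
clock: 20.7
tool_pos: [0.6429, 0.0347, 0.2205]
tool_rot: [3.142, 0.0, -3.14]
contact_force: [-2.8, -4.0, 1.3]
width: 0.437
clock: 20.9
tool_pos: [0.6429, 0.0347, 0.2201]
tool_rot: [3.142, 0.0, -3.14]
contact_force: [-3.5, -3.8, 3.8]
width: 0.438
```

```bash
python3 -m pendant '[34,0,-0.3,0.4,0, 34,0,-0.3,0.4,0]';python3 -m pendant '[34,0,0,0.4,0, 34,0,0,0.4,0]';python3 -m pendant '[34,0,0,0.4,0, 34,0,0,0.4,0]'
```

```text
clock: 21.1
tool_pos: [0.6429, 0.0345, 0.2199]
tool_rot: [3.141, 0.0, -3.14]
contact_force: [-4.4, -1.6, 6.0]
width: 0.438
clock: 21.3
tool_pos: [0.6429, 0.0346, 0.2199]
tool_rot: [3.141, 0.0, -3.14]
contact_force: [-5.7, -2.8, 8.4]
width: 0.439
clock: 21.5
tool_pos: [0.6429, 0.0346, 0.2199]
tool_rot: [3.141, 0.0, -3.14]
contact_force: [-7.2, -2.2, 9.8]
width: 0.436
```

```bash
python3 -m pendant '[54,0,0,-0.7,0, 54,0,0,-0.7,0, 54,0,0,-1,0, 54,0,0,-45,0, 54,0,0,-75,0, 54,30,24,-80,0, 54,70,56,-80,0, 54,110,90,-75,0, 54,150,122,-70,0, 54,185,150,-60,0]' 
python3 -m pendant '[50,18,14,0,0, 50,18.7,14.9,10,0, 50,18.7,14.9,20,0, 50,18.7,14.9,20,0]'
python3 - <<'E'
from h import *
d=viewer.get_image("scene")
s=d["img"][240:360,240:380];w=viewer.get_image("wrist");cv2.imwrite("pics/c7.png",np.hstack([cv2.resize(s,(420,360),interpolation=2),cv2.resize(w["img"],(380,360))])[:,:,::-1])
P=proj(w,[[.4389,.1993,.009]])[0];print(P,blob(w["img"],P,70),env.observe()["tool_pos"])
E
```

```text
clock: 22.5
tool_pos: [0.4574, 0.1844, 0.2794]
tool_rot: [3.141, 0.002, -3.141]
contact_force: [-0.5, 1.3, 0.5]
width: 0.634
clock: 22.9
tool_pos: [0.4401, 0.1977, 0.2573]
tool_rot: [-3.141, -0.002, -3.141]
contact_force: [-0.2, -0.0, -0.7]
width: 0.585
[318.22276942 254.32421878] (array([ 293,  227,   53,   53, 1952], dtype=int32), array([318.90778689, 252.99231557])) [0.44057886 0.19758797 0.2586893 ]
```

View pics/c7.png

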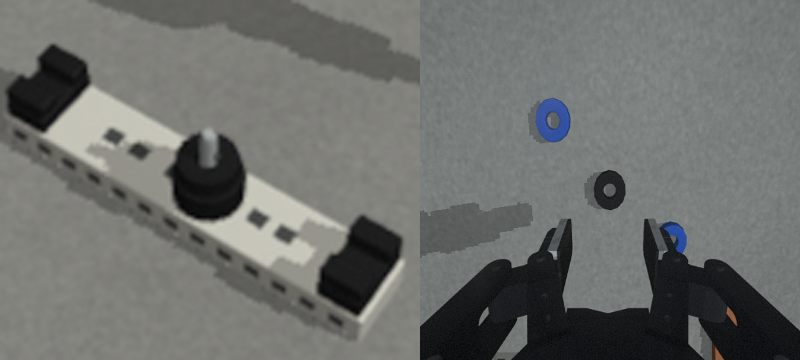

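Middle sits flush on thick. The thin ring is at wrist-crop (608,190), with the blue look-alikes clear of the fingers' path.

```bash
python3 -m pendant '[50,0,1,40,0, 50,0,1,70,0, 50,0,1,78,0, 50,0,1,78,0, 50,0,1,78,0]' 20
```

```text
clock: 23.5
tool_pos: [0.4409, 0.1991, 0.1826]
tool_rot: [3.141, 0.002, -3.141]
contact_force: [-0.6, 0.2, 1.1]
width: 0.588
```

```bash
python3 -m pendant '[50,2,0,5,0, 50,2,0,9,0, 50,2,0,9,0, 50,2,0,9,0]'
```

```text
clock: 23.9
tool_pos: [0.438, 0.1993, 0.1723]
tool_rot: [3.141, 0.0, -3.14]
contact_force: [-1.0, 0.2, -0.6]
width: 0.585
```

```bash
python3 -m pendant '[50,0,0,-0.6,0, 28,0,0,-0.6,0, 28,0,0,-0.6,0, 28,0,0,-0.6,0, 28,0,0,-0.6,0, 50,0,0,-0.6,0, 50,0,0,-0.6,0, 50,0,0,-0.6,-0.14, 50,0,0,-0.6,-0.28, 50,0,0,-0.6,-0.42]' 20
python3 -m pendant '[50,0,0,0,-0.14, 50,0,0,0,-0.28, 50,0,0,0,-0.42, 50,0,0,0,-0.56, 50,0,0,0,-0.70, 50,0,0,0,-0.84, 50,0,0,0,-0.98, 50,0,0,0,-1.12, 50,0,0,0,-1.151, 50,0,0,0,-1.151]' 20
python3 -m pendant '[28,0,0,0,0, 28,0,0,0,0, 28,0,0,0,0, 28,0,0,0,0]' 60
```

```text
clock: 24.9
tool_pos: [0.4379, 0.1992, 0.1724]
tool_rot: [3.141, -0.0, -2.715]
contact_force: [0.3, -0.1, -0.4]
width: 0.583
clock: 25.9
tool_pos: [0.4379, 0.1992, 0.1724]
tool_rot: [3.141, 0.0, -1.569]
contact_force: [0.3, -0.5, 0.1]
width: 0.588
clock: 26.3
tool_pos: [0.4383, 0.1993, 0.1731]
tool_rot: [-3.141, 0.0, -1.57]
contact_force: [-0.1, 0.4, 5.2]
width: 0.363
```

```bash
python3 -m pendant '[28,0,0,-45,0, 28,0,0,-90,0, 28,15,-20,-120,0, 28,40,-50,-125,0, 28,70,-88,-125,0, 28,100,-125,-125,0, 28,130,-162,-125,0, 28,155,-193,-115,0, 28,164.8,-204.9,-105,0, 28,164.8,-204.9,-98,0]'
python3 -m pendant '[28,0,0,0,0, 28,0,0,0,0, 28,0,0,0,0]'
```

```text
clock: 27.3
tool_pos: [0.6439, 0.033, 0.2688]
tool_rot: [3.14, 0.0, -1.572]
contact_force: [-0.4, 0.6, -0.2]
width: 0.364
clock: 27.6
tool_pos: [0.6427, 0.0356, 0.2715]
tool_rot: [-3.141, 0.0, -1.568]
contact_force: [0.3, -0.3, -0.2]
width: 0.364
```

```bash
python3 -m pendant '[28,0,0,5,0, 28,0,0,9,0, 28,0,0,11,0, 28,0,0,11,0, 28,0,0,11,0]'
python3 -m pendant '[28,0,0,1,0, 28,0,0,2,0, 28,0,0,3,0, 28,0,0,4,0, 28,0,0,5,0, 28,0,0,5,0]'
```

```text
clock: 28.1
tool_pos: [0.6431, 0.0347, 0.2596]
tool_rot: [3.141, 0.0, -1.569]
contact_force: [-0.1, -0.5, 0.8]
width: 0.362
clock: 28.7
tool_pos: [0.6431, 0.0347, 0.2545]
tool_rot: [3.141, 0.0, -1.569]
contact_force: [-0.4, -0.1, -0.0]
width: 0.361
```

Bottom of the ring is at about 0.082, below the tip, with no contact. Going on down; the seat is expected at TCP 0.2344.

```bash
python3 -m pendant '[28,0,0,1,0, 28,0,0,2,0, 28,0,0,3,0, 28,0,0,4,0, 28,0,0,5,0, 28,0,0,6,0, 28,0,0,7,0, 28,0,0,8,0,28,0,0,8,0]'
python3 -m pendant '[28,0,0,2,0, 28,0,0,4,0, 28,0,0,6,0, 28,0,0,8,0, 28,0,0,10,0, 28,0,0,10,0]'
```

```text
clock: 29.6
tool_pos: [0.6431, 0.0347, 0.2465]
tool_rot: [3.141, 0.0, -1.569]
contact_force: [0.4, -0.3, -0.3]
width: 0.363
clock: 30.2
tool_pos: [0.6431, 0.0346, 0.2363]
tool_rot: [3.141, -0.0, -1.57]
contact_force: [0.0, -2.3, -1.6]
width: 0.356
```

```bash
python3 -m pendant '[28,0,0,0.5,0, 28,0,0,1,0, 28,0,0,1,0]';python3 -m pendant '[28,0,0,0.5,0, 28,0,0,0.5,0]';python3 -m pendant '[28,0,0,0.4,0, 28,0,0,0.4,0]';python3 -m pendant '[28,0,0,0.4,0, 28,0,0,0.4,0]'
```

```text
clock: 30.5
tool_pos: [0.6431, 0.0346, 0.2357]
tool_rot: [-3.142, -0.0, -1.569]
contact_force: [-0.2, -2.3, 0.2]
width: 0.362
clock: 30.7
tool_pos: [0.6432, 0.0347, 0.2353]
tool_rot: [-3.141, -0.0, -1.569]
contact_force: [-0.9, -2.1, 1.0]
width: 0.36
clock: 30.9
tool_pos: [0.6432, 0.0346, 0.2352]
tool_rot: [-3.141, -0.0, -1.569]
contact_force: [-2.5, -3.1, 5.6]
width: 0.362
clock: 31.1
tool_pos: [0.6432, 0.0346, 0.2352]
tool_rot: [-3.141, -0.0, -1.569]
contact_force: [-4.0, -1.9, 7.3]
width: 0.362
```

Using the loaded grip height (0.1731) the seat should be at 0.2351, and it stopped at 0.2352, so the ring is home. One more small press, then release and retreat.

```bash
python3 -m pendant '[28,0,0,0.4,0, 28,0,0,0.4,0]'; python3 -m pendant '[50,0,0,-0.7,0, 50,0,0,-0.7,0, 50,0,0,-1,0, 50,0,0,-40,0, 50,0,0,-80,0, 50,20,30,-90,0, 50,50,70,-90,0, 50,70,110,-90,0, 50,80,150,-90,0, 50,80,150,-90,0]'
python3 - <<'E'
from h import *
viewer.get_image("top");viewer.get_image("top");viewer.get_image("top")
d=viewer.get_image("scene")
s=d["img"][260:335,260:360];w=viewer.get_image("wrist");cv2.imwrite("pics/c8.png",np.hstack([cv2.resize(s,(480,360),interpolation=2),cv2.resize(d["img"],(320,360))])[:,:,::-1]);print(env.observe()["tool_pos"],env.observe()["contact_force"])
for r,z0,h in((.023,.025,.022),(.020,.047,.015),(.017,.062,.009)):
    q=ring(.642,.0345,r,h);q[:,2]+=z0;p=proj(d,q);print((p.min(0)-[260,260])*4.8,(p.max(0)-[260,260])*4.8)
E
```

```text
clock: 31.3
tool_pos: [0.6432, 0.0346, 0.2351]
tool_rot: [-3.141, -0.0, -1.569]
contact_force: [-4.8, -3.4, 10.8]
width: 0.356
clock: 32.3
tool_pos: [0.4895, -0.0457, 0.323]
tool_rot: [3.139, 0.001, -1.571]
contact_force: [-0.6, 0.1, -0.0]
width: 0.586
[ 0.49411371 -0.04535319  0.3241613 ] [ 0.52421495  0.52794832 -0.56484705]
[175.28913778 125.75618799] [295.88559759 257.67901851]
[182.29989754 108.93956415] [288.41670165 218.65813323]
[189.79565698 101.1755188 ] [280.64347963 189.22754927]
```

View pics/c8.png

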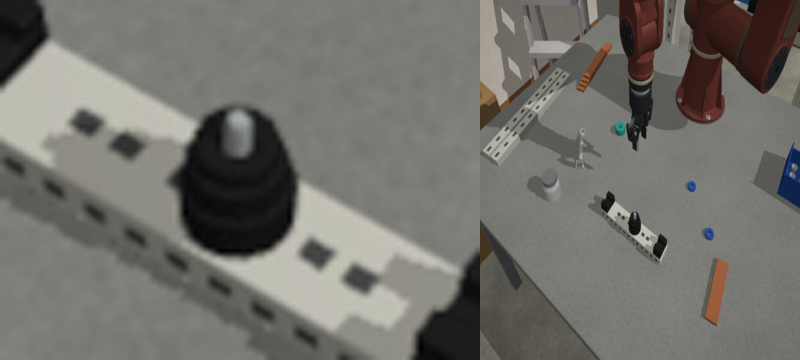

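The stack spans crop rows 102–255 (predicted 101–258). All three rings are flush, nothing else has moved and the robot is clear.

```bash
python3 -c "
from rig import workorder,env
workorder.hand_in();print(env.observe()['clock'])"
```

```text
the job is handed in; nothing more can be done
the job is handed in; nothing more can be done
```

All three spacers are on the stud in the order asked: thick at the bottom, then middle, then thin. I pushed each one home before the next went on and handed the job in at about 32–33 s of the 72 s allowed.

- **Seating:** each ring stopped within 0.2 mm of its expected seat height. The vertical force had then risen to about 10–11 N with no further movement.
- **Sideways load:** it reached about 7 N while seating the middle ring, which I eased by shifting the ring slightly.
- **Final check:** the last picture shows the stack flush, spanning crop rows 102–255 against a predicted 101–258. The gripper was clear, and the wrench, bar, jar and look-alikes appeared to be in their original places.

Two things did not match expectations:

- **Tongue drag:** I felt very little of it, although a few newtons were expected.
- **Stud position:** the overhead and side cameras disagreed on the stud's position by about 4 mm, so I used the wrist camera's measurement, which fitted.

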